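# Check a hob panel's burner cup with a splined plug gauge

## Robot

A 7-joint arm with a two-finger parallel gripper is mounted at the origin on the work surface. World frame = base frame: x ahead of the robot, y to its left, z up, the work surface at z = 0. Lengths are in m, angles in rad, forces in N, time in s.
With the tool pointing down it reaches from about 0.4 to 0.925 m from the base axis. Payload 4.1 kg.
Tool frame: the origin (TCP) lies at the very end of the fingers, on their centre line; the grasp point (between the pads) lies 19 mm behind it (manip.tcp_to_grasp is the distance from the TCP to the grasp point, in m); z points along the fingers, y is the direction in which the jaws open and shut (so a half turn about z gives the same grasp; the last joint's range is limited). The gripper opens to 85 mm and grips with 20 to 120 N. Pads are 22 mm wide; open, the fingers measure 114 mm over their backs; the gripper's body (76 mm by 85 mm) begins 54 mm behind the grasp point. The pads swing forward as they close: fully open they stand 13 mm farther back than shut.
Start: joints at [1.121, 0.398, 0.045, 1.537, -0.019, 1.207, -0.051], TCP at [0.223, -0.61, 0.231] pointing down, gripper open.
Joint ranges: [-2.82, 2.82], [-0.49, 2.23], [-1.37, 1.46], [0, 2.46], [-1.36, 4.5], [0.23, 2], [-2.94, 2.94]. Speed limits (rad/s): [2.57, 2.57, 3.14, 3.14, 3.14, 3.14, 3.14].

## Interface

Orientations are given as a rotation vector (axis times angle).
In Python, from bench import sense, vision, workorder, manip gives the robot as it stands.
- The arm moves only by the tool arm_command, never from a script. Its argument "deltas" is a list of rows, each an object with "linear": the shift along the tool's x, y, z normalised to -1 to 1, where 1 is 60 cm, a list of three; "rotation": the turn, a rotation vector about the tool's x, y, z normalised to -1 to 1, where 1 is 120 degrees, a list of three; "fingers": the opening, from -1 (shut) to 1 (fully open). A call has 1 to 20 rows; each row is the pose to reach, as a shift and turn from the pose commanded when the call began, along the tool's axes at that moment; what a row does not reach only later rows make up. A row lasts 1/8 s, in which the tool goes at most 62.5 mm and 10.7 degrees, less where a joint would pass 70% of its speed; a pose out of reach is approached as far as the arm can. A call with a number of a shift or a turn outside -1 to 1 is refused whole. A call with a gripper value outside its range is refused whole. The fingers move at their own pace and stop on an object; "squeeze" is the grip in N (left out, the last holds). Time passes only in rows, so rows that repeat a pose let the fingers close. It gives the time, the measured TCP pose, the force and the opening at its end, in the units of the state.
- sense(): the state, without advancing time (a new reading comes with each control period).
- vision.camera(name): name is "scene" or "top"; returns a dict with "img" (400x640x3 uint8, red, green, blue), "fx", "fy", "cx", "cy" (pixels), "extrinsics" (4x4, takes a point from world to camera coordinates). Camera axes: x right, y up, looking along -z (the intrinsics and any distortion apply to the point x, -y, -z); pixel columns grow to the right and rows downward; lengths in m; the calibration is good to about 2 mm. A picture is of the moment at which its call begins. There is no depth.
- workorder.hand_in(): hands the job in, once; it reports no verdict.
Trained networks look in the newest picture that a camera, given by its name, has taken for a name from the list of things; names that differ only in an ending like _2 or _b are one class to them, and where a whole thing is asked for, a point or a joint stands for the part that bears it (a point fixed in the world has none). Each returns a list of dicts, best first, with "p" (0 to 1); they miss things now and then, are a little off and sometimes report something else, mostly with a low value. They report only what shows in the picture. A call takes as long as a camera call. They do not tell look-alikes from the thing itself.
- vision.trace(camera, thing): "pixels" (400x640 bool, what is visible of it) and "at" ([column, row] in pixels, amid what is visible of it).
- vision.spot_point(camera, thing): "at" ([column, row] in pixels: a listed point, or the origin of a listed thing).
The state is a dict: "time": time; "q": joint angles; "joint_vel": joint speeds; "joint_torque": joint torques, N m; "tool_pos": TCP position; "tool_rot": TCP orientation; "wrist_force": force on the tool from outside, world axes, zero at the start; "moment": the same for the moment, N m; "opening": finger opening in m.
Only numpy, scipy, OpenCV 4.12 (cv2) and the standard library are available. Lean on these libraries where they do the work, as an engineer would, in place of code of your own. Each camera call takes 0.05 s, during which the arm holds its last target. There are 200 camera calls.

## Task

Take the tall splined plug gauge by its handle and turn it, upright and low in front of the reader, until the code plate on its side faces the reader's window, and keep it there for a second. Then carry it to the hob panel, put it upright into the burner cup with the four-slotted opening, turning it until the splines mesh, and slide it fully home with its flange flat on the cup's face, against the spring plunger inside. Finish while still gripping the handle and pressing the gauge home, and leave the other things on the table undisturbed.

Things in the scene. Friction and masses are not known exactly. Their poses are not given: they have to be found in the camera images.
- gauge_mid (a point): Centre, half-way up, of the loose steel plug gauge (106 mm tall, 0.2 to 0.45 kg), which starts upright, nose down, before the reader. z up its axis. Its code plate (white, dark squares, 18 mm wide, 38 to 57 mm above the foot) faces its +x, on a tab reaching 22 mm from the axis. Round handle, 26 mm in diameter, 36 to 106 mm above the foot: grip it above the tab, some 80 mm above the foot.
- gauge_seat (a point): Point on the gauge's axis in the plane of its flange's underside, 30 mm above the foot; axes as gauge_mid. Flange 60 mm in diameter, 6 mm thick. Below it four splines, 8 to 30 mm above the foot, point along +x, -x, +y, -y, each 9 mm wide and reaching 23 mm from the axis; a thin rib on the flange's top marks each.
- gauge: The same gauge, origin at the centre of its foot; axes as gauge_mid. Its nose, 0 to 8 mm above the foot, is plain and round, 32 mm in diameter, the lowest 3 mm chamfered.
- reader_window (a point): Centre of the dark window, 47 mm up, on the front of the fixed code reader, a beige block 60 x 70 mm and 80 mm high. Its -x points out of the window, towards the gauge, which stands 85 to 115 mm from it.
- cup_face (a point): Centre of the opening, in the top face (48 mm above the table), of the fixed splined burner cup, an octagon 90 mm across in the hob panel. z up. The opening is a bore 35 mm in diameter with four slots along +x, -x, +y, -y, each 12 mm wide and reaching 24.5 mm from the axis; deep enough for the whole 30 mm plug.
- cup: The splined burner cup itself, origin under its centre on the table, axes as cup_face.
- plunger (a joint): Spring plunger inside the splined cup, m pressed down: 0 at rest, its top 22 mm below the cup's face; 0.008 when the gauge's flange sits on the face; stop at 0.010. It pushes up with 3 N at rest and 10 N at 0.008, so the gauge rises again if it is let go.
- blank_cup: The other burner cup in the panel, not used: same outside, 48 mm high, but a plain 30 mm opening without slots. Origin under its centre on the table.
- panel: The fixed stainless hob panel, 260 (its x) x 340 mm (its y), top sheet 30 mm above the table, origin under its centre on the table. The two cups stand on its y axis, 85 mm either side of its centre.
- plain_plug: Bystander: smaller plug gauge without splines, 68 mm tall, 52 mm flange, standing near the gauge; origin under its foot.
- caliper: Bystander: slide caliper lying flat, 170 mm long along its x, 12 mm high.
- block: Bystander: steel block 40 x 20 x 20 mm.
- sphere_stand: Bystander: white ball on a stem with a 50 mm foot, 73 mm tall.
- driver: Bystander: screwdriver lying along its x.
- brush: Bystander: brush lying along its x.
- setting_ring: Bystander: steel ring 68 mm outside, 22 mm high.
There are look-alikes about, which are no part of the job. Leave any purple or turquoise look-alike of the gauge alone. Leave any turquoise look-alike of the part that bears reader_window alone.

How it is judged:
By the outcome, as a careful person would: the job done as asked, in the order asked, and still so for the second after the job is handed in, while the arm keeps its last pose, push and grip.
It also fails if it takes over 42 s, if anything falls off the work surface, if the arm or the gripper's body presses on something with over 40 N, if the wrist force passes 120 N, or if a joint passes its speed limit or range.

## Working session

There is one attempt and no reset: what is moved stays moved. The work goes in short steps, Python scripts to look and compute and a tool call to move; the robot and the scene stay as the last step left them, time stands still between calls to the robot, and variables do not carry over. Pictures are saved under pics/ and viewed, about 8 in all and at most 12, crops included, and the job is handed in when it is done.

Besides the shell and the picture viewer there is one more tool, called after ">>>" as name(argument=value, ...), one argument or row to a line, values as JSON. arm_command: Moves the arm, as the interface text tells. Scaled input: -1 to 1 covers 60 cm each way for a shift and 120 degrees each way for a turn. Its arguments: {"type":"object","properties":{"deltas":{"type":"array","items":{"type":"object","properties":{"linear":{"type":"array","items":{"type":"number"}},"rotation":{"type":"array","items":{"type":"number"}},"fingers":{"type":"number"}}}},"squeeze":{"type":"number"}},"required":["deltas"]}

```bash
ls; mkdir -p pics; cat > h.py <<'E'
import numpy as np, cv2
from bench import sense, vision, workorder, manip
from scipy.spatial.transform import Rotation as R
def save(cam,name):
    cv2.imwrite(f'pics/{name}.png',cam['img'][:,:,::-1])
def proj(c,P):
    p=c['extrinsics']@np.r_[P,1]; x,y,z=p[0],-p[1],-p[2]
    return np.array([c['cx']+c['fx']*x/z,c['cy']+c['fy']*y/z])
def ray(c,uv):
    E=c['extrinsics'];d=np.array([(uv[0]-c['cx'])/c['fx'],-(uv[1]-c['cy'])/c['fy'],-1])
    o=-E[:3,:3].T@E[:3,3]; d=E[:3,:3].T@d; return o,d/np.linalg.norm(d)
def atz(c,uv,z):
    o,d=ray(c,uv); return o+d*(z-o[2])/d[2]
def tri(c1,u1,c2,u2):
    o1,d1=ray(c1,u1);o2,d2=ray(c2,u2)
    t=np.linalg.lstsq(np.c_[d1,-d2],o2-o1,rcond=None)[0]
    a=o1+d1*t[0];b=o2+d2*t[1]; return (a+b)/2,np.linalg.norm(a-b)
E
python3 - <<'E'
from h import *
np.set_printoptions(precision=4,suppress=True)
s=sense();print(s['time'],s['tool_pos'],s['tool_rot'],s['opening'],manip.tcp_to_grasp)
cs={n:vision.camera(n) for n in('scene','top')}
print({k:v for k,v in cs['top'].items() if k!='img'}.keys())
for n,c in cs.items():
    save(c,n); print(n,c['fx'],c['cx'],c['cy'],ray(c,(320,200)))
    for t in ['gauge','gauge_mid','gauge_seat','reader_window','cup_face','cup','blank_cup','panel','plain_plug','caliper','block','sphere_stand','driver','brush','setting_ring']:
        print(n,t,[(round(r['p'],2),np.round(r['at'],1).tolist()) for r in vision.spot_point(n,t)[:4]])
    cv2.imwrite(f'pics/{n}.png',c['img'][:,:,::-1])
E
```

```text
pics
0.0 [ 0.2232 -0.6098  0.2303] [-3.0915 -0.5481  0.0007] 0.08526286679095905 0.0187
dict_keys(['fx', 'fy', 'cx', 'cy', 'extrinsics'])
scene 454.30152886267695 316.70323681441823 203.38204900408465 (array([1.3443, 0.2101, 1.2981]), array([-0.5421, -0.1479, -0.8272]))
scene gauge [(0.77, [405.8, 237.0]), (0.71, [400.3, 211.3]), (0.59, [422.4, 213.1])]
scene gauge_mid [(0.66, [399.3, 204.4]), (0.6, [407.0, 229.3]), (0.55, [428.5, 208.7]), (0.17, [223.9, 143.9])]
scene gauge_seat [(0.72, [425.5, 211.4]), (0.71, [402.2, 234.5]), (0.63, [401.0, 207.8])]
scene reader_window [(0.87, [436.3, 245.3]), (0.86, [477.6, 211.3])]
scene cup_face [(0.61, [294.2, 205.6]), (0.4, [247.4, 208.1])]
scene cup [(0.58, [298.4, 213.3]), (0.55, [187.6, 211.4])]
scene blank_cup [(0.79, [247.2, 206.3])]
scene panel []
scene plain_plug [(0.71, [405.1, 278.9])]
scene caliper [(0.65, [397.5, 186.7])]
scene block [(0.46, [296.6, 212.1]), (0.45, [359.0, 257.5])]
scene sphere_stand [(0.61, [350.2, 283.5])]
scene driver [(0.81, [187.6, 209.2])]
scene brush [(0.85, [183.5, 155.0])]
scene setting_ring [(0.75, [221.3,
[... 373 characters left out ...]
4]), (0.69, [221.3, 202.2]), (0.6, [204.2, 241.0]), (0.41, [190.2, 195.9])]
top reader_window [(0.67, [148.8, 246.7]), (0.63, [189.0, 195.9])]
top cup_face [(0.74, [340.9, 201.2])]
top cup [(0.84, [339.4, 201.4])]
top blank_cup []
top panel [(0.72, [367.9, 196.9]), (0.59, [341.0, 201.4]), (0.54, [219.3, 200.3]), (0.19, [191.1, 197.3])]
top plain_plug [(0.73, [216.8, 162.4]), (0.57, [242.7, 269.5])]
top caliper [(0.69, [243.2, 271.0])]
top block [(0.52, [265.0, 169.3]), (0.16, [189.2, 197.1])]
top sphere_stand [(0.76, [266.5, 137.9]), (0.37, [188.8, 198.4])]
top driver [(0.82, [456.9, 171.0])]
top brush [(0.88, [485.0, 237.2]), (0.22, [454.2, 273.5])]
top setting_ring [(0.89, [453.7, 273.7])]
```

```bash
python3 - <<'E'
import cv2
a=cv2.imread('pics/scene.png');b=cv2.imread('pics/top.png')
cv2.imwrite('pics/scene_c.png',cv2.resize(a[100:320,160:520],None,fx=2.2,fy=2.2,interpolation=cv2.INTER_CUBIC))
cv2.imwrite('pics/top_c.png',cv2.resize(b[110:300,120:420],None,fx=2.66,fy=2.66,interpolation=cv2.INTER_CUBIC))
E
```

```text
(no output)
```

View pics/scene_c.png

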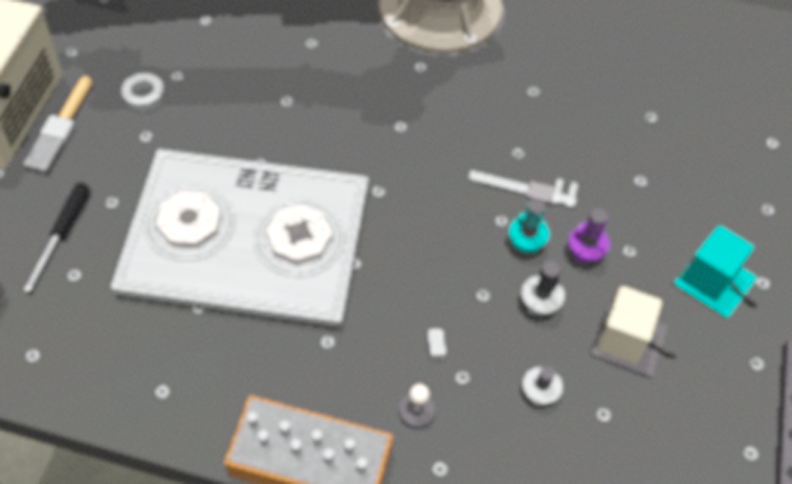

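View pics/top_c.png

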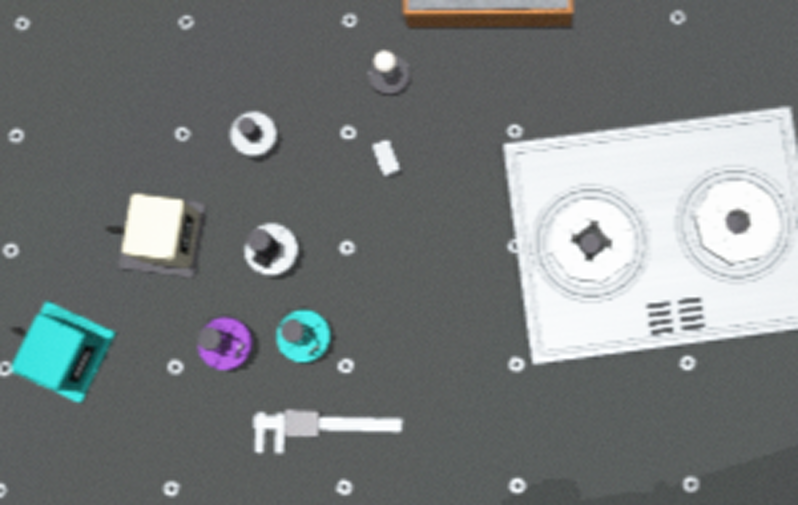

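The steel gauge is at scene (407,232) / top (222,203), and the beige reader at scene ~(436,245) / top (189,196). The purple and turquoise gauges at top (204,238) and (235,234) and the turquoise reader at top (149,247) are decoys. The slotted cup is at scene (294,206) / top (341,201). Next I measure and take an enlarged crop.

```bash
python3 - <<'E'
from h import *
np.set_printoptions(precision=4,suppress=True)
cs={n:vision.camera(n) for n in('scene','top')}
S,T=cs['scene'],cs['top']
def best(n,t,near):
    r=[x for x in vision.spot_point(n,t) if np.hypot(*(np.array(x['at'])-near))<14]
    return r[0]['at'] if r else None
for t,a,b in [('gauge_mid',(405,230),(222,202)),('gauge_seat',(405,233),(222,202)),('gauge',(405,237),(222,202)),('reader_window',(436,245),(189,197)),('cup_face',(295,205),(341,201)),('cup',(295,210),(341,201)),('plain_plug',(405,279),(217,162)),('blank_cup',(247,206),(397,193))]:
    u,v=best('scene',t,a),best('top',t,b)
    print(t,u,v,tri(S,u,T,v) if u is not None and v is not None else '')
# traces
for t,a,b in [('gauge',(405,230),(222,202)),('reader_window',(440,240),(182,196)),('cup',(295,205),(341,201)),('panel',(270,205),(370,197))]:
    for n,near in (('scene',a),('top',b)):
        for x in vision.trace(n,t):
            if np.hypot(*(np.array(x['at'])-near))<25:
                ys,xs=np.nonzero(x['pixels']);print(t,n,round(x['p'],2),x['at'],xs.min(),xs.max(),ys.min(),ys.max());break
x=cs['scene']['img'][195:260,380:460];y=cs['top']['img'][170:225,165:250];z=cs['top']['img'][170:232,310:372]
f=lambda i:cv2.resize(i,(390,390*i.shape[0]//i.shape[1]),interpolation=cv2.INTER_CUBIC)[:,:,::-1]
w=[f(x),f(y)]; h=max(i.shape[0] for i in w)
w=[cv2.copyMakeBorder(i,0,h-i.shape[0],0,5,0) for i in w]
cv2.imwrite('pics/crop1.png',np.hstack(w)); cv2.imwrite('pics/crop_cup.png',f(z))
E
```

```text
gauge_mid [405.0, 229.9] [222.9, 201.7] (array([0.5656, 0.2766, 0.0572]), np.float64(0.0025683576570465824))
gauge_seat [403.2, 233.0] [222.2, 200.8] (array([0.5706, 0.2773, 0.0464]), np.float64(0.004773250416264021))
gauge [404.8, 236.1] [221.3, 204.5] (array([0.5633, 0.2857, 0.0184]), np.float64(0.004522872090921214))
reader_window [434.0, 243.8] [184.2, 196.6] (array([0.5844, 0.3837, 0.0549]), np.float64(0.02085062196662515))
cup_face [291.3, 202.9] [341.6, 200.8] (array([ 0.5674, -0.0922,  0.0569]), np.float64(0.014069315720982417))
cup [297.9, 211.8] [338.0, 200.3] (array([ 0.5731, -0.0762,  0.0194]), np.float64(1.6891688490656954e-05))
plain_plug [402.7, 277.0] [214.1, 162.3] (array([0.7014, 0.3095, 0.0086]), np.float64(0.01252200736975465))
blank_cup [248.8, 209.0] [393.6, 195.4] (array([ 0.5914, -0.2519, -0.0118]), np.float64(0.006490538814714684))
gauge scene 0.57 [407.7, 233.8] 397 415 219 242
gauge top 0.75 [220.5, 203.9] 212 231 194 212
reader_window scene 0.73 [445.8, 253.6] 429 461 231 271
reader_window top 0.8 [180.5, 197.9] 165 196 183 213
cup scene 0.59 [296.0, 206.0] 281 310 193 220
cup top 0.58 [339.5, 202.0] 327 356 187 215
panel scene 0.9 [270.7, 210.8] 211 326 168 248
panel top 0.62 [365.7, 200.9] 310 429 152 245
```

View pics/crop1.png

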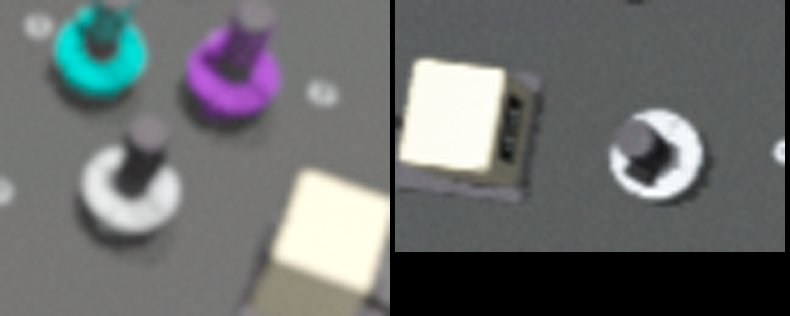

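View pics/crop_cup.png

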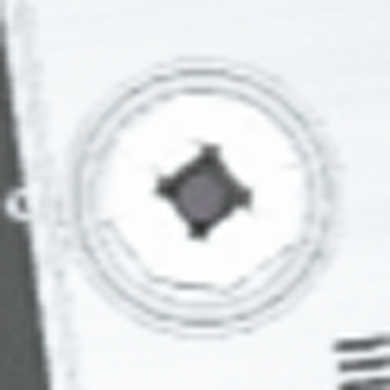

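The gauge, the beige reader and the slotted cup are confirmed. The cup's slots run about 7° off the image axes, and the gauge's dark tab points toward image-bottom in the top view. To get the yaws I fit simple models to the images.

```bash
cat > fit.py <<'E'
from h import *
from scipy.optimize import minimize
UP=4
def hull(c,pts,off,shape,val,L):
    p=np.array([proj(c,q) for q in pts]); p=(p-off+0.5)*UP-0.5
    h=cv2.convexHull(np.round(p*16).astype(np.int32).reshape(-1,1,2)); cv2.fillConvexPoly(L,h,val,cv2.LINE_8,4)
def cyl(x,y,r,z0,z1):
    t=np.linspace(0,2*np.pi,40); return [(x+r*np.cos(a),y+r*np.sin(a),z) for a in t for z in(z0,z1)]
def box(x,y,w,x0,x1,y0,y1,z0,z1):
    c,s=np.cos(w),np.sin(w); return [(x+c*a-s*b,y+s*a+c*b,z) for a in(x0,x1) for b in(y0,y1) for z in(z0,z1)]
def score(c,parts,ctr,half):
    off=np.round(ctr).astype(int)-half; n=2*half
    L=np.zeros((n*UP,n*UP),np.uint8)
    for k,pts in parts: hull(c,pts,off,n,k,L)
    im=c['img'][off[1]:off[1]+n,off[0]:off[0]+n].astype(float).mean(2)
    K=max(k for k,_ in parts)+1
    A=np.array([cv2.GaussianBlur(cv2.resize((L==k).astype(np.float32),(n,n),interpolation=cv2.INTER_AREA),(0,0),0.7).ravel() for k in range(K)]).T
    w=np.linalg.lstsq(A,im.ravel(),rcond=None)[0]
    return np.mean((A@w-im.ravel())**2),w
def gauge(x,y,w,z=0.,h0=0):
    g=[(1,cyl(x,y,.030,z+.030,z+.036))]
    tab=[(2,box(x,y,w,0,.0215,-.009,.009,z+.038,z+.057)),(3,box(x,y,w,.0215,.022,-.009,.009,z+.038,z+.057))]
    return g,tab,[(2,cyl(x,y,.013,z+.036,z+.106)),(4,cyl(x,y,.013,z+.1055,z+.106))]
def gparts(c,x,y,w,z=0.):
    g,tab,h=gauge(x,y,w,z); o=ray(c,(0,0))[0]
    front=np.cos(w)*(o[0]-x)+np.sin(w)*(o[1]-y)>0
    if front: return g+h+tab
    return g+[(3,tab[1][1]),(2,tab[0][1])]+h
def opening(x,y,w):
    return [(1,cyl(x,y,.0175,.048,.048)),(1,box(x,y,w,-.0245,.0245,-.006,.006,.048,.048)),(1,box(x,y,w,-.006,.006,-.0245,.0245,.048,.048))]
def fit(f,x0):
    s=np.array([.002,.002,.05,.003,.003][:len(x0)])
    r=minimize(lambda p:f(np.array(x0)+p*s),np.zeros(len(x0)),method='Nelder-Mead',options=dict(initial_simplex=np.vstack([np.zeros(len(x0)),2*np.eye(len(x0))]),xatol=.02,fatol=.01))
    return np.array(x0)+r.x*s,r.fun
E
python3 - <<'E'
from fit import *
import pickle
np.set_printoptions(precision=4,suppress=True)
cs={n:vision.camera(n) for n in('scene','top')}
for n in cs:
    cs[n]['img']=np.mean([cs[n]['img']]+[vision.camera(n)['img'] for _ in range(3)],0)
pickle.dump(cs,open('c0.pkl','wb'))
S,T=cs['scene'],cs['top']
for n,c in cs.items():
    ctr=proj(c,(.567,.278,.045))
    for half in (16,):
        res=[]
        for w in np.radians(np.arange(0,360,20)):
            res.append((*fit(lambda p:score(c,gparts(c,*p),ctr,half)[0],(.567,.278,w)),np.degrees(w)))
        res.sort(key=lambda r:r[1])
        for r in res[:5]: print('gauge',n,r[0][:2],np.degrees(r[0][2])%360,r[1],r[2])
        print(score(c,gparts(c,*res[0][0]),ctr,half)[1])
    ctr=proj(c,(.572,-.085,.048))
    res=sorted([fit(lambda p:score(c,opening(*p),ctr,10)[0],(.572,-.085,w)) for w in np.radians([-30,0,30])],key=lambda r:r[1])
    for r in res: print('cup',n,r[0][:2],np.degrees(r[0][2]),r[1])
    g=c['img'].mean(2)
    r=[x for x in vision.trace(n,'reader_window')if np.hypot(*(np.array(x['at'])-(proj(c,(.58,.42,.05)))))<30]
    if r:
        m=((r[0]['pixels'])&(g>200)).astype(np.uint8)
        k=max(cv2.findContours(m,cv2.RETR_EXTERNAL,cv2.CHAIN_APPROX_NONE)[0],key=len)[:,0]
        q=np.array([atz(c,u,.08)[:2] for u in k]).astype(np.float32)
        (a,b),(w,h),an=cv2.minAreaRect(q);print('reader',n,a,b,w,h,an)
E
```

```text
gauge scene [0.5595 0.2854] 153.6528612489607 225.28393043717892 119.99999999999999
gauge scene [0.5595 0.2854] 152.09523092893537 225.81557946687283 140.0
gauge scene [0.5595 0.2857] 155.7634455938276 227.83889834663793 160.0
gauge scene [0.5594 0.2858] 178.9864368560975 237.99802049953783 220.0
gauge scene [0.5594 0.2857] 174.54850499532935 238.11608429746877 180.0
[108.8074 224.3917  67.6938 151.4549 136.1602]
cup scene [ 0.5671 -0.0859] -10.133329742874709 147.14163071445984
cup scene [ 0.5673 -0.0861] -8.43082903731977 152.02048503334456
cup scene [ 0.567  -0.0867] -11.64056036258787 157.22030044116275
reader scene 0.5841467976570129 0.4110878109931946 0.05915069580078125 0.06950578838586807 82.47312927246094
gauge top [0.5647 0.285 ] 158.0106475300759 163.86938472315768 140.0
gauge top [0.5647 0.2849] 159.1833665108128 164.69613866046075 160.0
gauge top [0.5648 0.285 ] 159.31377019879884 165.3715441048699 200.0
gauge top [0.5646 0.2851] 157.7699482267954 165.7958893570918 180.0
gauge top [0.5641 0.2856] 161.28405466190443 201.51381921424888 239.99999999999997
[ 90.1618 239.8797  45.5701 166.3823 119.5869]
cup top [ 0.5692 -0.0867] -8.978866921706365 382.64935015320515
cup top [ 0.5694 -0.0866] -8.430103852990069 386.00578357535085
cup top [ 0.5694 -0.087 ] -8.138389116329124 387.57588294492075
reader top 0.5847028493881226 0.4096413254737854 0.05822799354791641 0.06750794500112534 82.38526916503906
```

The measurements agree. The gauge is at about (0.562, 0.285) with yaw ~157°. The reader axis is at ~82.4°, with the window at ~(0.580, 0.381). The cup is at (0.568, −0.086) with yaw ~−9° (mod 90). I grip with jaws at heading 64° so that a −75° turn stays central in joint 7's range.

```bash
cat >> h.py <<'E'
def plan(xyz,psi,frm=None):
    """numbers for going to TCP xyz, tool down, tool y heading psi (deg)"""
    s=sense(); p,Rm=(s['tool_pos'],R.from_rotvec(s['tool_rot'])) if frm is None else frm
    y=np.array([np.cos(np.radians(psi)),np.sin(np.radians(psi)),0]); z=np.array([0,0,-1.])
    Rt=R.from_matrix(np.c_[np.cross(y,z),y,z])
    print('lin',np.round(Rm.inv().apply(np.array(xyz)-p)/.6,4),'rot',np.round((Rm.inv()*Rt).as_rotvec()/np.radians(120),4))
    return np.array(xyz),Rt
E
python3 - <<'E'
from h import *
s=sense();print(s['time'])
f=plan((.56,-.10,.23),-3)
f=plan((.562,.285,.20),64,f)
E
```

```text
3.4
lin [ 0.8192 -0.6061  0.0022] rot [ 0.      0.     -0.5575]
lin [ 0.641  -0.0303  0.05  ] rot [ 0.      0.     -0.5583]
```

>>> arm_command(
  deltas=[
    {"linear":[0.82,-0.606,0],"rotation":[0,0,-0.557],"fingers":1},
    {"linear":[0.82,-0.606,0],"rotation":[0,0,-0.557],"fingers":1},
    {"linear":[0.82,-0.606,0],"rotation":[0,0,-0.557],"fingers":1},
    {"linear":[0.82,-0.606,0],"rotation":[0,0,-0.557],"fingers":1},
    {"linear":[0.82,-0.606,0],"rotation":[0,0,-0.557],"fingers":1},
    {"linear":[0.82,-0.606,0],"rotation":[0,0,-0.557],"fingers":1},
    {"linear":[0.82,-0.606,0],"rotation":[0,0,-0.557],"fingers":1},
    {"linear":[0.82,-0.606,0],"rotation":[0,0,-0.557],"fingers":1},
    {"linear":[0.82,-0.606,0],"rotation":[0,0,-0.557],"fingers":1},
    {"linear":[0.82,-0.606,0],"rotation":[0,0,-0.557],"fingers":1},
    {"linear":[0.82,-0.606,0],"rotation":[0,0,-0.557],"fingers":1},
  ],
)

```text
time: 4.78
tool_pos: [0.5624, -0.0943, 0.2316]
tool_rot: [-2.27, -2.171, -0.005]
wrist_force: [-0.8, -0.1, 0.7]
opening: 0.0856
```

>>> arm_command(
  deltas=[
    {"linear":[0.641,-0.03,0.05],"rotation":[0,0,-0.558],"fingers":1},
    {"linear":[0.641,-0.03,0.05],"rotation":[0,0,-0.558],"fingers":1},
    {"linear":[0.641,-0.03,0.05],"rotation":[0,0,-0.558],"fingers":1},
    {"linear":[0.641,-0.03,0.05],"rotation":[0,0,-0.558],"fingers":1},
    {"linear":[0.641,-0.03,0.05],"rotation":[0,0,-0.558],"fingers":1},
    {"linear":[0.641,-0.03,0.05],"rotation":[0,0,-0.558],"fingers":1},
    {"linear":[0.641,-0.03,0.05],"rotation":[0,0,-0.558],"fingers":1},
    {"linear":[0.641,-0.03,0.05],"rotation":[0,0,-0.558],"fingers":1},
    {"linear":[0.641,-0.03,0.05],"rotation":[0,0,-0.558],"fingers":1},
  ],
)

```text
time: 5.9
tool_pos: [0.5641, 0.2819, 0.2011]
tool_rot: [0.716, 3.058, -0.004]
wrist_force: [-1.3, -0.1, -0.6]
opening: 0.0854
```

```bash
python3 - <<'E'
from h import *
s=sense();print(s['time'],s['tool_pos'],s['q'],s['wrist_force'])
cs={n:vision.camera(n) for n in('scene','top')}
w=[]
for n,c in cs.items():
    u=proj(c,(.562,.285,.08)).astype(int); w.append(cv2.resize(c['img'][u[1]-45:u[1]+45,u[0]-45:u[0]+45],(390,390),interpolation=cv2.INTER_CUBIC)[:,:,::-1])
cv2.imwrite('pics/above.png',np.hstack(w))
plan((.562,.285,.063),64)
E
```

```text
5.9 [0.56414551 0.28190148 0.20107367] [ 0.03341609  0.48130254 -0.78003764  1.60444947  0.35848555  1.20541294
  0.29047055] [-1.33700546 -0.07685516 -0.60890404]
lin [0.0053 0.0028 0.2305] rot [-0.0007  0.0007 -0.0029]
```

View pics/above.png

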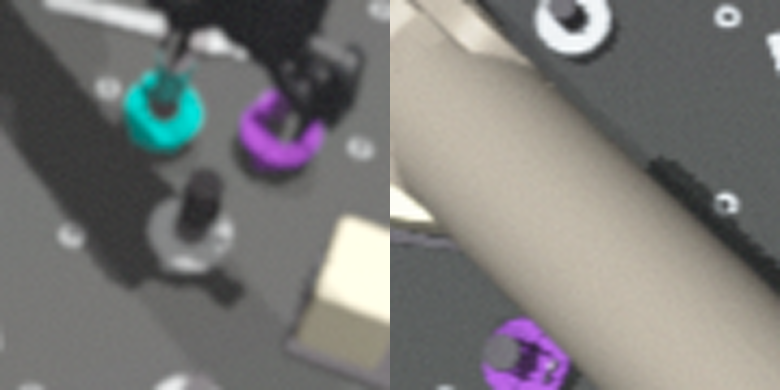

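The scene view shows the open fingers above and behind the steel gauge, with the arm shadow on it. The top view is blocked by the arm. The path is free, so I descend.

>>> arm_command(
  deltas=[
    {"linear":[0,0,0.06],"fingers":1},
    {"linear":[0,0,0.12],"fingers":1},
    {"linear":[0,0,0.18],"fingers":1},
    {"linear":[0,0,0.228],"fingers":1},
    {"linear":[0,0,0.228],"fingers":1},
    {"linear":[0,0,0.228],"fingers":1},
  ],
)

```text
invalid input at $.deltas[0]: expected keys linear, rotation, fingers
```

```bash
python3 - <<'E'
from fit import *
np.set_printoptions(precision=4,suppress=True)
s=sense();print(s['time'],s['tool_pos'],s['tool_rot'],s['wrist_force'])
c=vision.camera('scene');u=proj(c,(.562,.285,.08)).astype(int); 
a=cv2.resize(c['img'][u[1]-35:u[1]+35,u[0]-35:u[0]+35],(500,500),interpolation=cv2.INTER_CUBIC)[:,:,::-1]
cv2.imwrite('pics/down.png',a)
E
```

```text
6.0 [0.564  0.2824 0.2013] [ 0.7156  3.0579 -0.0026] [-0.1503 -0.501   0.9054]
```

View pics/down.png

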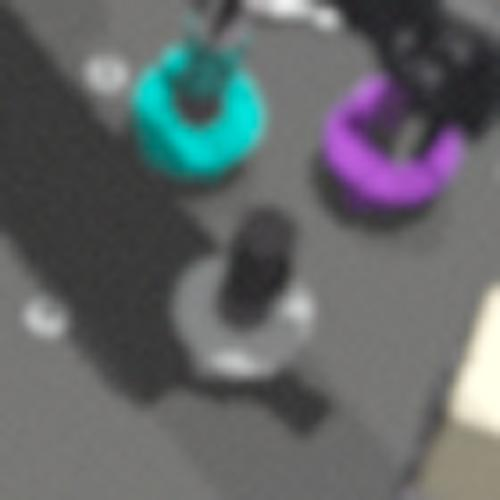

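That call was refused because each row needs a rotation. Retrying with a small xy correction.

>>> arm_command(
  deltas=[
    {"linear":[0.0045,0.002,0.06],"rotation":[0,0,0],"fingers":1},
    {"linear":[0.0045,0.002,0.12],"rotation":[0,0,0],"fingers":1},
    {"linear":[0.0045,0.002,0.18],"rotation":[0,0,0],"fingers":1},
    {"linear":[0.0045,0.002,0.228],"rotation":[0,0,0],"fingers":1},
    {"linear":[0.0045,0.002,0.228],"rotation":[0,0,0],"fingers":1},
    {"linear":[0.0045,0.002,0.228],"rotation":[0,0,0],"fingers":1},
  ],
)

```text
time: 6.8
tool_pos: [0.5621, 0.2875, 0.0658]
tool_rot: [0.71, 3.059, 0.002]
wrist_force: [0.2, -0.1, 0.1]
opening: 0.0854
```

```bash
python3 - <<'E'
from fit import *
np.set_printoptions(precision=4,suppress=True)
s=sense();print(s['time'],s['tool_pos'],s['tool_rot'],s['wrist_force'])
c=vision.camera('scene');u=proj(c,(.562,.285,.08)).astype(int); 
a=cv2.resize(c['img'][u[1]-35:u[1]+35,u[0]-35:u[0]+35],(500,500),interpolation=cv2.INTER_CUBIC)[:,:,::-1]
cv2.imwrite('pics/down.png',a)
E
```

```text
6.8 [0.5621 0.2875 0.0658] [0.7103 3.0585 0.0018] [ 0.2279 -0.07    0.0971]
```

View pics/down.png

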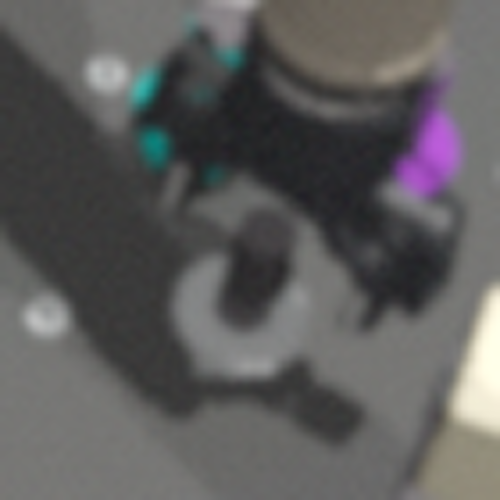

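The fingers straddle the handle, sitting a few mm too far toward the reader side along the jaw axis. I correct 2.5 mm, then close.

>>> arm_command(
  deltas=[
    {"linear":[-0.0025,-0.004,0],"rotation":[0,0,0],"fingers":1},
    {"linear":[-0.0025,-0.004,0],"rotation":[0,0,0],"fingers":-1},
    {"linear":[-0.0025,-0.004,0],"rotation":[0,0,0],"fingers":-1},
    {"linear":[-0.0025,-0.004,0],"rotation":[0,0,0],"fingers":-1},
    {"linear":[-0.0025,-0.004,0],"rotation":[0,0,0],"fingers":-1},
    {"linear":[-0.0025,-0.004,0],"rotation":[0,0,0],"fingers":-1},
    {"linear":[-0.0025,-0.004,0],"rotation":[0,0,0],"fingers":-1},
  ],
  squeeze=70,
)

```text
time: 7.72
tool_pos: [0.5616, 0.2849, 0.0647]
tool_rot: [0.709, 3.06, 0.001]
wrist_force: [0.3, 0.6, 1.9]
opening: 0.0247
```

Gripped (24.7 mm). Lift 5 mm and turn −75°.

>>> arm_command(
  deltas=[
    {"linear":[0,0,-0.008],"rotation":[0,0,0],"fingers":-1},
    {"linear":[0,0,-0.008],"rotation":[0,0,0],"fingers":-1},
    {"linear":[0,0,-0.008],"rotation":[0,0,0.08],"fingers":-1},
    {"linear":[0,0,-0.008],"rotation":[0,0,0.16],"fingers":-1},
    {"linear":[0,0,-0.008],"rotation":[0,0,0.24],"fingers":-1},
    {"linear":[0,0,-0.008],"rotation":[0,0,0.32],"fingers":-1},
    {"linear":[0,0,-0.008],"rotation":[0,0,0.4],"fingers":-1},
    {"linear":[0,0,-0.008],"rotation":[0,0,0.48],"fingers":-1},
    {"linear":[0,0,-0.008],"rotation":[0,0,0.56],"fingers":-1},
    {"linear":[0,0,-0.008],"rotation":[0,0,0.625],"fingers":-1},
    {"linear":[0,0,-0.008],"rotation":[0,0,0.625],"fingers":-1},
    {"linear":[0,0,-0.008],"rotation":[0,0,0.625],"fingers":-1},
  ],
)

```text
time: 9.22
tool_pos: [0.5611, 0.2845, 0.0689]
tool_rot: [-2.424, -1.999, 0.001]
wrist_force: [0.3, -0.4, -3.0]
opening: 0.0241
```

```bash
python3 - <<'E'
from fit import *
np.set_printoptions(precision=4,suppress=True)
s=sense();print(s['time'],s['tool_pos'],s['tool_rot'],s['wrist_force'],s['q'])
Rm=R.from_rotvec(s['tool_rot']).as_matrix();print('psi',np.degrees(np.arctan2(Rm[1,1],Rm[0,1])),Rm[:,2])
w=[]
for n in('scene','top'):
    c=vision.camera(n);u=proj(c,(.562,.285,.05)).astype(int)
    w.append(cv2.resize(c['img'][u[1]-35:u[1]+35,u[0]-35:u[0]+35],(390,390),interpolation=cv2.INTER_CUBIC)[:,:,::-1])
cv2.imwrite('pics/turned.png',np.hstack(w))
E
```

```text
9.225 [0.5611 0.2845 0.0689] [-2.4236 -1.9988  0.0011] [ 0.3315 -0.3784 -3.0076] [-0.2261  0.5489 -0.4191  1.7309  0.2702  0.9198 -0.9473]
psi -10.975936810536602 [-0.0006 -0.0004 -1.    ]
```

View pics/turned.png

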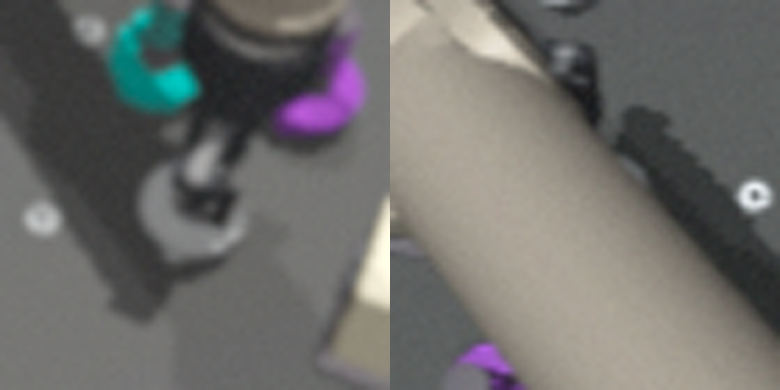

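The tab now points right, toward the reader, in the scene view (crop ~(215,205)). The flange is level and just off the table. Hold for over 1 s, then check the yaw by fit.

>>> arm_command(
  deltas=[
    {"linear":[0,0,0],"rotation":[0,0,0],"fingers":-1},
    {"linear":[0,0,0],"rotation":[0,0,0],"fingers":-1},
    {"linear":[0,0,0],"rotation":[0,0,0],"fingers":-1},
    {"linear":[0,0,0],"rotation":[0,0,0],"fingers":-1},
    {"linear":[0,0,0],"rotation":[0,0,0],"fingers":-1},
    {"linear":[0,0,0],"rotation":[0,0,0],"fingers":-1},
    {"linear":[0,0,0],"rotation":[0,0,0],"fingers":-1},
    {"linear":[0,0,0],"rotation":[0,0,0],"fingers":-1},
    {"linear":[0,0,0],"rotation":[0,0,0],"fingers":-1},
    {"linear":[0,0,0],"rotation":[0,0,0],"fingers":-1},
    {"linear":[0,0,0],"rotation":[0,0,0],"fingers":-1},
  ],
)

```text
time: 10.7
tool_pos: [0.5614, 0.2846, 0.0693]
tool_rot: [2.426, 1.996, -0.0]
wrist_force: [0.0, -0.5, -3.0]
opening: 0.0243
```

```bash
python3 - <<'E'
from fit import *
np.set_printoptions(precision=4,suppress=True)
s=sense();print(s['time'],s['tool_pos'],s['tool_rot'],s['wrist_force'])
c=vision.camera('scene'); c['img']=np.mean([c['img']]+[vision.camera('scene')['img'] for _ in range(2)],0)
ctr=proj(c,(.561,.285,.045))
def parts(x,y,w):
    g,tab,h=gauge(x,y,w,.005); return g+[h[0]]+tab+[(5,cyl(x,y,.016,.068,.068)+cyl(x,y,.016,.12,.12))]
res=sorted([fit(lambda p:score(c,parts(*p),ctr+[0,4],11)[0],(.561,.285,np.radians(w))) for w in range(30,150,15)],key=lambda r:r[1])
for r in res[:5]: print(r[0][:2],np.degrees(r[0][2]),r[1])
for t in('gauge','gauge_mid','gauge_seat'):
    print(t,[(round(r['p'],2),r['at']) for r in vision.spot_point('scene',t)][:3])
print(ctr)
E
```

```text
10.7 [0.5614 0.2846 0.0693] [ 2.4258  1.9961 -0.0001] [ 0.0136 -0.4644 -2.9618]
[0.557 0.286] 69.61491328938607 391.22692801346193
[0.5567 0.2866] 68.13462859750963 391.52545225674425
[0.5572 0.2864] 69.67270896001845 392.1837752563893
[0.5572 0.2863] 77.33907512716249 396.3542444880367
[0.5577 0.2868] 107.88899373446486 423.3808971377782
gauge [(0.74, [404.5, 233.8]), (0.73, [423.3, 214.0]), (0.51, [397.9, 212.7])]
gauge_mid [(0.73, [407.1, 226.1]), (0.7, [429.5, 206.2]), (0.56, [402.8, 201.9])]
gauge_seat [(0.58, [401.0, 206.9]), (0.46, [294.3, 208.8]), (0.42, [426.3, 210.5])]
[406.8115 231.2896]
```

```bash
python3 - <<'E'
from fit import *
import pickle
cs=pickle.load(open('c0.pkl','rb'))
c=vision.camera('scene'); c['img']=np.mean([c['img']]+[vision.camera('scene')['img'] for _ in range(3)],0)
pickle.dump(c,open('c1.pkl','wb'))
def panel(c,ctr,x,y,w,z,h=14,k=14):
    off=np.round(ctr).astype(int)-h
    a=c['img'][off[1]:off[1]+2*h,off[0]:off[0]+2*h]; a=np.clip((a-20)*1.5,0,255).astype(np.uint8)[:,:,::-1]
    a=cv2.resize(a,None,fx=k,fy=k,interpolation=cv2.INTER_CUBIC)
    if w is not None:
        for pts,col in((box(x,y,w,0.012,.022,-.009,.009,z+.038,z+.057),(0,255,0)),(box(x,y,w,.022,.022,-.009,.009,z+.038,z+.057),(0,0,255)),(cyl(x,y,.03,z+.036,z+.036),(255,255,0))):
            p=np.array([(proj(c,q)-off+.5)*k for q in pts],np.int32); cv2.polylines(a,[cv2.convexHull(p.reshape(-1,1,2))],True,col,1)
    return a[:, :]
r=np.radians
ctr=proj(c,(.559,.285,.045))
A=[panel(c,ctr,.557,.286,w,.005,10,19) for w in(None,r(82))]
T=cs['top'];ct=proj(T,(.5647,.285,.05))
B=[panel(T,ct,.5647,.285,w,0,10,19) for w in(None,r(157))]
im=cv2.resize(np.vstack([np.hstack(A),np.hstack(B)]),(600,600)); cv2.imwrite('pics/ov.png',im)
E
```

```text
(no output)
```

View pics/ov.png

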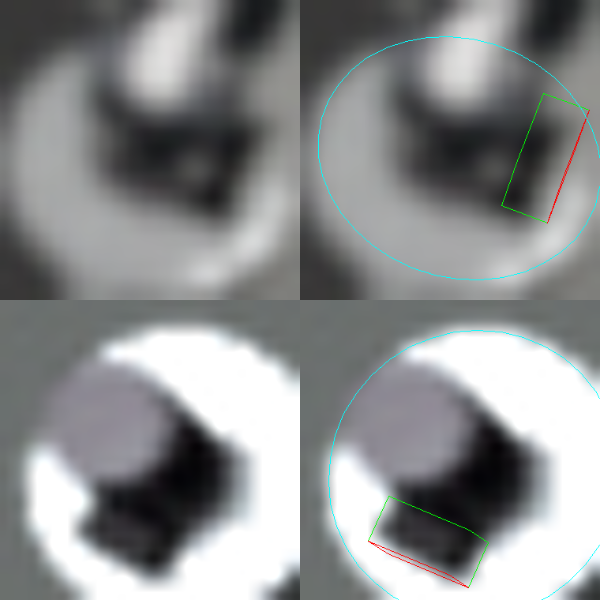

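The overlay shows that the dark tab stops about 3 mm short of the model, because the plate is thick and white. I refit with a plate thickness parameter.

```bash
python3 - <<'E'
from fit import *
import fit as F, pickle
F.UP=8
cs=pickle.load(open('c0.pkl','rb')); c1=pickle.load(open('c1.pkl','rb'))
def parts(c,x,y,w,z,t,held):
    g=[(1,cyl(x,y,.030,z+.030,z+.036))]
    h=[(2,cyl(x,y,.013,z+.036,z+.106)),(4,cyl(x,y,.013,z+.1055,z+.106))]
    tab=[(2,box(x,y,w,0,.022-t,-.009,.009,z+.038,z+.057))]
    pl=[(3,box(x,y,w,.022-t,.022,-.009,.009,z+.038,z+.057))]
    if held: return g+tab+pl+h[:1]+[(5,cyl(x,y,.016,.066,.066)+cyl(x,y,.016,.12,.12))]
    o=ray(c,(0,0))[0]; front=np.cos(w)*(o[0]-x)+np.sin(w)*(o[1]-y)>0
    return g+tab+pl+h if not front else g+h+tab+pl
for name,c,x0,z,held,ws,h in(('top0',cs['top'],(.5647,.285),0,0,(130,145,160),11),('scene0',cs['scene'],(.5595,.2854),0,0,(130,145,160),12),('scene1',c1,(.558,.285),.005,1,(55,70,85),10)):
    ctr=proj(c,(*x0,.045))
    for t in(.001,.003,.005):
        r=min([fit(lambda p:score(c,parts(c,*p,z,t,held),ctr,h)[0],(*x0,np.radians(w))) for w in ws],key=lambda r:r[1])
        print(name,t,np.round(r[0][:2],4),round(np.degrees(r[0][2]),1),round(r[1],1),np.round(score(c,parts(c,*r[0],z,t,held),ctr,h)[1]))
E
```

```text
top0 0.001 [0.5648 0.285 ] 159.4 337.0 [ 84. 240.  44. 122. 120.]
top0 0.003 [0.5648 0.285 ] 159.8 339.1 [ 84. 240.  43.  80. 120.]
top0 0.005 [0.5649 0.2851] 159.9 340.3 [ 84. 240.  43.  67. 120.]
scene0 0.001 [0.5594 0.2856] 154.0 179.8 [111. 224.  67.  66. 137.]
scene0 0.003 [0.5594 0.2857] 154.3 179.8 [111. 224.  66.  65. 137.]
scene0 0.005 [0.5594 0.2856] 154.4 180.0 [111. 224.  66.  60. 137.]
scene1 0.001 [0.5572 0.2859] 69.8 486.8 [ 76. 135.  48. 139.   0.  94.]
scene1 0.003 [0.5575 0.2863] 72.0 487.9 [ 75. 135.  46. 119.   0.  94.]
scene1 0.005 [0.5576 0.286 ] 72.5 500.7 [ 75. 136.  46.  92.   0.  93.]
```

The yaw now is between 72° and 84° depending on the view, and the target is 79–82°. I turn +3° to centre the uncertainty, hold again over a second, then go up and over to the cup, where the view should be clear.

>>> arm_command(
  deltas=[
    {"linear":[0,0,0],"rotation":[0,0,-0.025],"fingers":-1},
    {"linear":[0,0,0],"rotation":[0,0,-0.025],"fingers":-1},
    {"linear":[0,0,0],"rotation":[0,0,-0.025],"fingers":-1},
    {"linear":[0,0,0],"rotation":[0,0,-0.025],"fingers":-1},
    {"linear":[0,0,0],"rotation":[0,0,-0.025],"fingers":-1},
    {"linear":[0,0,0],"rotation":[0,0,-0.025],"fingers":-1},
    {"linear":[0,0,0],"rotation":[0,0,-0.025],"fingers":-1},
    {"linear":[0,0,0],"rotation":[0,0,-0.025],"fingers":-1},
    {"linear":[0,0,0],"rotation":[0,0,-0.025],"fingers":-1},
    {"linear":[0,0,0],"rotation":[0,0,-0.025],"fingers":-1},
    {"linear":[0,0,0],"rotation":[0,0,-0.025],"fingers":-1},
  ],
)

```text
time: 12.58
tool_pos: [0.5614, 0.2845, 0.0693]
tool_rot: [2.373, 2.059, -0.0]
wrist_force: [0.2, 0.4, -2.5]
opening: 0.0245
```

```bash
python3 - <<'E'
from h import *
s=sense();print(s['time'],s['tool_pos'],s['q'])
Rm=R.from_rotvec(s['tool_rot']);psi=np.degrees(np.arctan2(*Rm.as_matrix()[[1,0],1]));print(psi)
plan((.561,.285,.16),psi); plan((.568,-.086,.16),psi)
E
```

```text
12.575 [0.56137695 0.28454649 0.06925264] [-0.21766372  0.55036742 -0.43060349  1.73029007  0.27776109  0.92163662
 -0.9028246 ]
-8.094713393618473
lin [ 0.0006 -0.0007 -0.1512] rot [ 0.      0.0001 -0.    ]
lin [-0.6099  0.0979 -0.1512] rot [ 0.      0.0001 -0.    ]
```

>>> arm_command(
  deltas=[
    {"linear":[0,0,-0.08],"rotation":[0,0,0],"fingers":-1},
    {"linear":[0,0,-0.151],"rotation":[0,0,0],"fingers":-1},
    {"linear":[-0.08,0.013,-0.151],"rotation":[0,0,0],"fingers":-1},
    {"linear":[-0.17,0.027,-0.151],"rotation":[0,0,0],"fingers":-1},
    {"linear":[-0.26,0.042,-0.151],"rotation":[0,0,0],"fingers":-1},
    {"linear":[-0.35,0.056,-0.151],"rotation":[0,0,0],"fingers":-1},
    {"linear":[-0.44,0.071,-0.151],"rotation":[0,0,0],"fingers":-1},
    {"linear":[-0.53,0.085,-0.151],"rotation":[0,0,0],"fingers":-1},
    {"linear":[-0.61,0.098,-0.151],"rotation":[0,0,0],"fingers":-1},
    {"linear":[-0.61,0.098,-0.151],"rotation":[0,0,0],"fingers":-1},
    {"linear":[-0.61,0.098,-0.151],"rotation":[0,0,0],"fingers":-1},
  ],
)

```text
time: 13.95
tool_pos: [0.568, -0.0854, 0.1599]
tool_rot: [-2.372, -2.059, -0.001]
wrist_force: [1.0, 0.7, -2.7]
opening: 0.0246
```

```bash
python3 - <<'E'
from fit import *
import pickle
s=sense();print(s['time'],s['tool_pos'],s['tool_rot'],s['q'])
w=[];d={'s':s}
for n in('scene','top'):
    c=vision.camera(n);c['img']=np.mean([c['img']]+[vision.camera(n)['img'] for _ in range(3)],0);d[n]=c
    u=proj(c,(.568,-.086,.13)).astype(int)
    w.append(cv2.resize(c['img'][u[1]-26:u[1]+26,u[0]-26:u[0]+26].astype(np.uint8),(390,390),interpolation=cv2.INTER_CUBIC)[:,:,::-1])
pickle.dump(d,open('c2.pkl','wb'))
cv2.imwrite('pics/cup2.png',np.hstack(w))
E
```

```text
13.95 [ 0.56801404 -0.08541185  0.1598981 ] [-2.37236296e+00 -2.05856566e+00 -9.86224275e-04] [ 0.35600862  0.3445175  -0.3478527   1.79471082  0.13404944  1.0254832
 -0.18411847]
```

View pics/cup2.png

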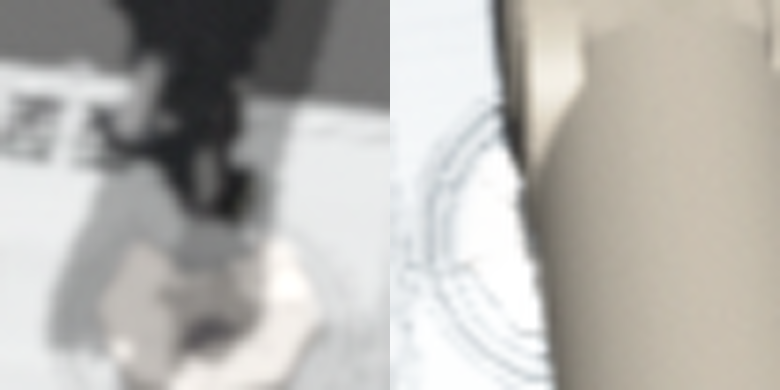

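The top view is blocked again. In the scene view the gauge hangs above the cup, with its tab at crop (235,190) and the cup at (210,310). I go down in steps and watch the forces.

>>> arm_command(
  deltas=[
    {"linear":[-0.0017,0.0011,0.03],"rotation":[0,0,0.021],"fingers":-1},
    {"linear":[-0.0017,0.0011,0.06],"rotation":[0,0,0.021],"fingers":-1},
    {"linear":[-0.0017,0.0011,0.075],"rotation":[0,0,0.021],"fingers":-1},
    {"linear":[-0.0017,0.0011,0.08],"rotation":[0,0,0.021],"fingers":-1},
    {"linear":[-0.0017,0.0011,0.0845],"rotation":[0,0,0.021],"fingers":-1},
    {"linear":[-0.0017,0.0011,0.0845],"rotation":[0,0,0.021],"fingers":-1},
  ],
  squeeze=90,
)

```text
time: 15.1
tool_pos: [0.5688, -0.0872, 0.1095]
tool_rot: [2.417, 2.006, 0.001]
wrist_force: [-0.5, -0.8, -3.2]
opening: 0.0243
```

>>> arm_command(
  deltas=[
    {"linear":[0,0,0.003],"rotation":[0,0,0],"fingers":-1},
    {"linear":[0,0,0.006],"rotation":[0,0,0],"fingers":-1},
    {"linear":[0,0,0.006],"rotation":[0,0,0],"fingers":-1},
  ],
)

```text
time: 15.48
tool_pos: [0.5685, -0.0871, 0.1055]
tool_rot: [-2.417, -2.006, 0.0]
wrist_force: [0.2, -0.9, -3.1]
opening: 0.0243
```

```bash
python3 -c "
from h import *
s=sense();print(s['time'],s['tool_pos'],s['tool_rot'],s['wrist_force'],s['moment'])"
```

```text
15.475 [ 0.56847477 -0.08714519  0.1054831 ] [-2.41737363e+00 -2.00638371e+00  2.68235181e-04] [ 0.1561095  -0.86787285 -3.11388131] [ 0.06662295  0.05239554 -0.03499818]
```

The nose seems to be entering freely. Continue in small steps to spline contact.

>>> arm_command(
  deltas=[
    {"linear":[0,0,0.002],"rotation":[0,0,0],"fingers":-1},
    {"linear":[0,0,0.004],"rotation":[0,0,0],"fingers":-1},
    {"linear":[0,0,0.006],"rotation":[0,0,0],"fingers":-1},
  ],
)

```text
time: 15.85
tool_pos: [0.5689, -0.0869, 0.103]
tool_rot: [2.417, 2.006, 0.001]
wrist_force: [-3.5, 1.3, 7.7]
opening: 0.0241
```

>>> arm_command(
  deltas=[
    {"linear":[0,0,0.002],"rotation":[0,0,0],"fingers":-1},
    {"linear":[0,0,0.004],"rotation":[0,0,0],"fingers":-1},
    {"linear":[0,0,0.004],"rotation":[0,0,0],"fingers":-1},
  ],
)

```text
time: 16.23
tool_pos: [0.5691, -0.0869, 0.1023]
tool_rot: [2.417, 2.006, 0.001]
wrist_force: [-5.5, 1.5, 13.7]
opening: 0.0238
```

Contact at TCP z≈0.104, which matches splines resting on the cup's face with the nose in the bore. Turn slowly under light pressure.

>>> arm_command(
  deltas=[
    {"linear":[0,-0.001,0],"rotation":[0,0,-0.0125],"fingers":-1},
    {"linear":[0,-0.001,0],"rotation":[0,0,-0.025],"fingers":-1},
    {"linear":[0,-0.001,0],"rotation":[0,0,-0.0375],"fingers":-1},
  ],
)

```text
time: 16.6
tool_pos: [0.5679, -0.0865, 0.0991]
tool_rot: [-2.335, -2.101, -0.001]
wrist_force: [0.7, 2.4, -3.0]
opening: 0.0243
```

>>> arm_command(
  deltas=[
    {"linear":[0,0,0],"rotation":[0,0,-0.0125],"fingers":-1},
    {"linear":[0,0,0],"rotation":[0,0,-0.025],"fingers":-1},
    {"linear":[0,0,0],"rotation":[0,0,-0.0375],"fingers":-1},
  ],
)

```text
time: 16.98
tool_pos: [0.5682, -0.0859, 0.0993]
tool_rot: [-2.252, -2.189, -0.003]
wrist_force: [2.7, 4.8, -6.7]
opening: 0.0244
```

It dropped free (force back to weight) within the first sweep, so the splines meshed. The second sweep started to bind, so I turn back and lower.

>>> arm_command(
  deltas=[
    {"linear":[0,0,0],"rotation":[0,0,0.02],"fingers":-1},
    {"linear":[0,0,0],"rotation":[0,0,0.0375],"fingers":-1},
    {"linear":[0,0,0.004],"rotation":[0,0,0.0375],"fingers":-1},
    {"linear":[0,0,0.008],"rotation":[0,0,0.0375],"fingers":-1},
  ],
)

```text
time: 17.48
tool_pos: [0.5683, -0.0868, 0.0951]
tool_rot: [2.336, 2.1, 0.001]
wrist_force: [0.5, 4.4, -1.0]
opening: 0.0241
```

```bash
python3 -c "
from h import *
s=sense();print(s['time'],s['tool_pos'],s['tool_rot'],s['wrist_force'],s['moment'])
Rm=R.from_rotvec(s['tool_rot']);print(np.degrees(np.arctan2(*Rm.as_matrix()[[1,0],1])))"
```

```text
17.475 [ 0.56828615 -0.08675327  0.09507408] [2.33568955e+00 2.10037894e+00 8.15298959e-04] [ 0.47522494  4.41391815 -0.98040977] [ 1.14982363 -0.17948167 -0.10296645]
-6.072803211961464
```

>>> arm_command(
  deltas=[
    {"linear":[0.0012,0,0.002],"rotation":[0,0,0],"fingers":-1},
    {"linear":[0.0012,0,0.005],"rotation":[0,0,0],"fingers":-1},
    {"linear":[0.0012,0,0.008],"rotation":[0,0,0],"fingers":-1},
  ],
)

```text
time: 17.85
tool_pos: [0.568, -0.0865, 0.0901]
tool_rot: [2.337, 2.1, -0.001]
wrist_force: [-1.1, 3.3, 2.1]
opening: 0.0245
```

>>> arm_command(
  deltas=[
    {"linear":[0,0,0.003],"rotation":[0,0,0],"fingers":-1},
    {"linear":[0,0,0.006],"rotation":[0,0,0],"fingers":-1},
    {"linear":[0,0,0.006],"rotation":[0,0,0],"fingers":-1},
  ],
)

```text
time: 18.23
tool_pos: [0.5681, -0.0864, 0.0866]
tool_rot: [2.337, 2.1, -0.0]
wrist_force: [-0.6, 3.2, 4.0]
opening: 0.0241
```

The plunger is being pressed (about 7 N net). Continue to the seat.

>>> arm_command(
  deltas=[
    {"linear":[0.0008,0,0.003],"rotation":[0,0,0],"fingers":-1},
    {"linear":[0.0008,0,0.006],"rotation":[0,0,0],"fingers":-1},
    {"linear":[0.0008,0,0.006],"rotation":[0,0,0],"fingers":-1},
  ],
)

```text
time: 18.6
tool_pos: [0.5681, -0.0864, 0.0832]
tool_rot: [2.336, 2.099, -0.001]
wrist_force: [-1.2, 2.9, 5.0]
opening: 0.0243
```

>>> arm_command(
  deltas=[
    {"linear":[0,0,0.002],"rotation":[0,0,0],"fingers":-1},
    {"linear":[0,0,0.004],"rotation":[0,0,0],"fingers":-1},
    {"linear":[0,0,0.004],"rotation":[0,0,0],"fingers":-1},
  ],
)

```text
time: 18.98
tool_pos: [0.5682, -0.0863, 0.0826]
tool_rot: [2.336, 2.099, -0.002]
wrist_force: [-5.6, 3.4, 16.4]
opening: 0.0241
```

Force jumped to about 19 N net at z≈0.083, so the flange is on the face. Add a little press and look.

>>> arm_command(
  deltas=[
    {"linear":[0.0005,-0.0008,0.001],"rotation":[0,0,0],"fingers":-1},
    {"linear":[0.0005,-0.0008,0.001],"rotation":[0,0,0],"fingers":-1},
    {"linear":[0.0005,-0.0008,0.001],"rotation":[0,0,0],"fingers":-1},
    {"linear":[0.0005,-0.0008,0.001],"rotation":[0,0,0],"fingers":-1},
  ],
)

```text
time: 19.48
tool_pos: [0.5682, -0.0863, 0.0826]
tool_rot: [2.336, 2.098, -0.001]
wrist_force: [-5.7, 2.6, 20.2]
opening: 0.0243
```

```bash
python3 - <<'E'
from fit import *
s=sense();print(s['time'],s['tool_pos'],s['tool_rot'],s['wrist_force'],s['moment'],s['opening'])
Rm=R.from_rotvec(s['tool_rot']).as_matrix();print(np.degrees(np.arctan2(Rm[1,1],Rm[0,1])),Rm[:,2])
c=vision.camera('scene');u=proj(c,(.568,-.086,.06)).astype(int)
a=cv2.resize(c['img'][u[1]-24:u[1]+24,u[0]-24:u[0]+24],(400,400),interpolation=cv2.INTER_CUBIC)[:,:,::-1]
cv2.imwrite('pics/seat.png',np.hstack([a,cv2.resize(c['img'][150:300,340:490],(400,400),interpolation=cv2.INTER_CUBIC)[:,:,::-1]]))
E
```

```text
19.475 [ 0.56815995 -0.08634105  0.08264548] [ 2.33578190e+00  2.09780430e+00 -1.20053427e-03] [-5.66586044  2.58141104 20.15858378] [ 0.67460624  1.52453099 -0.10422707] 0.024322003343832613
-6.144873732882077 [ 8.07893321e-04 -2.04410309e-03 -9.99997584e-01]
```

View pics/seat.png

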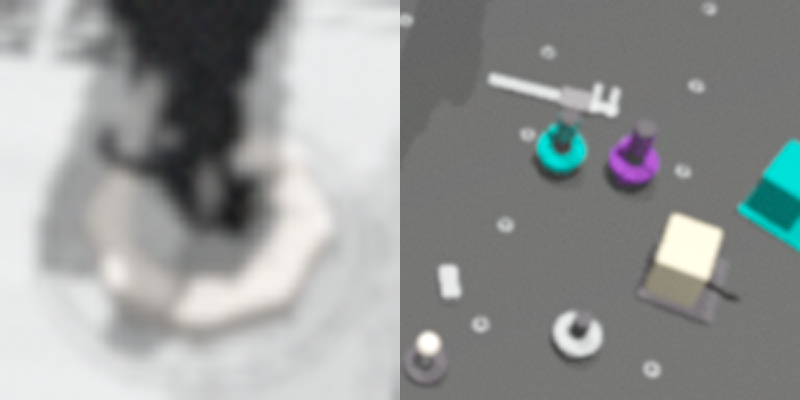

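The flange sits concentric on the cup face in the scene crop. TCP z 0.0826 matches the predicted 0.0825 and did not move as the force rose to ~23 N net. The bystanders are where they were. Handing in.

```bash
python3 -c "
from h import *
print(workorder.hand_in());s=sense();print(s['time'],s['tool_pos'],s['wrist_force'],s['opening'])"
```

```text
the job is handed in; nothing more can be done
None
the job is handed in; nothing more can be done
```

The steel gauge is in the four-slotted cup with its flange on the face. I handed the job in at about 19.5 s, still gripping at 90 N and pressing down. No verdict was reported.

**At the reader:** I lifted the gauge 5 mm, turned it −75° and held it 1.4 s. I then corrected by +3° and held it another 1.4 s. The plate's direction at that second hold is the least certain result. The separate image fits put it anywhere from about 73° to 88°. The angle at which the splines later meshed suggests 78.5° ± 4°. The reader axis is at 82.4° and the direct line to the window is at 79°.

**At the cup:** The splines meshed during a slow turn under light pressure, and the plunger force rose as the gauge went down. The last TCP height was 0.0826 m, against 0.0825 m predicted for a seated flange. It did not move while the upward push on the tool rose to about 23 N. The tool was vertical and the grip opening steady at 24 mm.

**Other checks:**
- **Camera disagreement:** the two cameras differed by about 5 mm on the gauge's x position. I used the mean for the grip and let the forces guide the insertion.
- **Blocked view:** the arm hid the gauge from the top camera while it was held, so those looks rest on the scene camera alone.
- **Side load:** about 6 N remained at the end.
- **Refused call:** one move call was refused for a missing rotation value and moved nothing.
- **Bystanders:** those in the last picture (the calliper, block, ball stand, plain plug and look-alikes) looked undisturbed. The driver, brush and setting ring were not in that picture and were never approached.

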